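# File the slide box upright and close up the row

### The job

Take the slide storage box that leans on the sloping stand and stand it upright in the gap of the filing rack, same long thin edge down, square to the row and in line with the boxes already there. Set it down, don't drop it, and let it stand by itself; then slide the bookend along until the whole row is snug against the end wall. Leave the other boxes standing in place and don't disturb the bottle and the beaker.

Things in the scene. Friction and masses are not known exactly. Their poses are not given: they have to be found in the camera images.
- slide_box: grey slide box to be filed: 28 mm thick (its x), 130 long (y), 100 high (z), 0.18-0.35 kg. Origin: centre of the thin edge it must stand on; z runs to the opposite, upper edge. On the stand z leans 0.70 rad from vertical, upper edge to the robot's right, along the stand's -x. Grip across the 28 mm at the upper middle, fingers along -z. A lip holds its foot: draw 30 mm along z before lifting
- stand: fixed steel sloping stand, footprint 125 (x) x 160 (y) mm, origin under its centre, +x roughly to the robot's left. The box's foot sits 25 mm along +x and 36 mm up, behind a lip (+x side) 14 mm high along the box. Two fork arms 20 mm wide, 60 mm either side of the middle, hold its underside up to 80 mm from the foot, a cross bar up to 26 mm; between the arms the underside is open
- rack: fixed white rack, floor plate 150 (x) x 250 (y) mm, origin at its underside, y -120 to +130 mm; boxes stand on its floor, 10 mm above the origin, in a row along y: thickness along y, length along x, centred at x = 0. End wall inner face y = -105 mm, 110 high; the two boxes there fill y -105 to -49. When the row is snug the new box fills y -49 to -21
- bookend (a joint): travel (m) of the sliding bookend: 0 open (starts 0 to 0.03), grows along the rack's -y towards the boxes. Upright steel plate 120 mm wide, 5 thick, its top 110 mm above the rack's origin; its face to the boxes is at rack y = 0.091 - travel (gap 110 to 140 mm at the start). Row snug at travel 0.112. Stays where left; about 3 N moves it
- bookend_tab (a point): grip point in the bookend's white plastic tab, 140 mm above the rack's origin, 6 mm behind the pushing face. The tab is 12 mm thick (rack y), 44 wide (rack x) and spans 109 to 155 mm above the rack's origin, i.e. above the boxes' tops (110). Axes parallel to the rack's
- row_box_1: an identical box already standing upright in the rack against the end wall, origin at the centre of its lower edge, z up
- row_box_2: an identical box already standing upright in the rack next to row_box_1, origin at the centre of its lower edge, z up; the gap begins at its free face
- reagent_bottle: loose amber bottle, 64 mm across, 130 mm high, beyond the work; origin under its centre; leave alone
- beaker: loose white cup-shaped beaker, 72 mm across, 85 mm high, beyond the work; origin under its centre; leave alone
Mind the look-alikes: they are no part of the job. Leave any purple or red look-alike of the row_box_1 alone.

How it is judged (in metres and radians):
On the way, in this order (a step that is already met when the one before it is completed fails the run):
1. the box is lifted off the stand (distance between slide_box and stand above 0.12 m), for 0.1 s.
2. the box stands released and upright in the gap, bookend not yet closed (angle between slide_box's own z axis and vertical below 0.08 rad and z of slide_box in the frame of rack between 0.007 and 0.013 m and y of slide_box in the frame of rack between -0.045 and 0.085 m and contact force between the fingers and slide_box below 0.1 N and value of joint bookend below 0.105 m), for 0.2 s.
At the end, for the whole second after the job is handed in: box on the rack floor, same edge down, within 0.06 rad of upright, 0.08 rad of square, 15 mm of in line, 5 mm of its snug place (rack y -35 mm); bookend travel over 0.107 m; the other two boxes upright within 12 mm of their starts; all at rest and released (angle between each of slide_box, row_box_1, row_box_2's own z axis and vertical below 0.06 rad and angle between the x axis of slide_box and the y axis of rack, either way round below 0.08 rad and z of slide_box in the frame of rack between 0.007 and 0.013 m and x of slide_box in the frame of rack between -0.015 and 0.015 m and y of slide_box in the frame of rack between -0.04 and -0.03 m and value of joint bookend above 0.107 m and distance of each of row_box_1, row_box_2 from where it was at the start of the episode below 0.012 m and linear speed of slide_box below 0.02 m/s and velocity of joint bookend below 0.01 m/s); the robot touches nothing.
It fails at once if the box was let go of more than 25 mm above the rack's floor (distance between slide_box and stand above 0.12 m and z of slide_box in the frame of rack above 0.035 m and contact force between the fingers and slide_box below 0.02 N).
It fails at once if a box in the row was knocked over (angle between any of row_box_1, row_box_2's own z axis and vertical above 0.4 rad).
It fails at once if the bottle or the beaker was disturbed (moved over 20 mm) (distance of any of reagent_bottle, beaker from where it was at the start of the episode above 0.02 m).
It also fails if it takes over 64 s, if anything falls off the work surface, if the arm or the gripper's body presses on something with over 40 N, if the wrist force passes 120 N, or if a joint passes its speed limit or range.

### The arm

A 6-joint arm with a two-finger parallel gripper is mounted at the origin on the work surface. World frame = base frame: x ahead of the robot, y to its left, z up, the work surface at z = 0. Lengths are in mm, angles in rad, forces in N, time in s.
With the tool pointing down it reaches from about 350 to 775 mm from the base axis. Payload 7.3 kg.
Tool frame: the origin (TCP) lies midway between the tips of the shut fingers; the grasp point (between the pads) lies bot.tcp_to_grasp behind it (bot.tcp_to_grasp is the distance from the TCP to the grasp point, in mm); z points along the fingers, y is the direction in which the jaws open and shut (so a half turn about z gives the same grasp; the last joint's range is limited). The gripper opens to 92 mm and grips with 3 to 60 N. Pads are 19 mm wide; open, the fingers measure 130 mm over their backs; the gripper's body (75 mm by 190 mm) begins 47 mm behind the grasp point.
Start: joints at [-1.28, 0.342, 1.524, -0, 1.275, -0.146], TCP at [222.122, -475.72, 198.241] pointing down, gripper open.
Joint ranges: [-2.53, 2.53], [-0.77, 2.02], [0.04, 2.7], [-1, 4.14], [0.28, 2.66], [-3.11, 3.11]. Speed limits (rad/s): [2.57, 2.57, 3.14, 3.14, 3.14, 3.14].

### API

Orientations are given as [roll, pitch, yaw] about the fixed x, y, z axes, in that order (R = Rz(yaw) Ry(pitch) Rx(roll)).
In Python, from plant import bot gives the robot as it stands.
- The arm moves only by the shell command python3 -m inch 'ROWS'. ROWS is JSON, one flat list of numbers, 7 for each row, row after row: the shift along the world's x, y, z in cm, then the turn, a rotation vector about the world's x, y, z in degrees, then the gripper command: -1 is shut, 1 is fully open, values between are in proportion. In form: [tx, ty, tz, ax, ay, az, fingers, tx, ty, tz, ax, ay, az, fingers, ...]. A call has exactly 5 rows; each row is the pose to reach, as a shift and turn from the pose measured when the call began; what a row does not reach only later rows make up. A row lasts 1/10 s, in which the tool goes at most 50 mm and 8.59 degrees, less where a joint would pass 70% of its speed; a pose out of reach is approached as far as the arm can. A call with a gripper value outside its range is refused whole. The fingers move at their own pace and stop on an object; the grip force is fixed at half the most. Time passes only in rows, so rows that repeat a pose let the fingers close, or fill a call up. It gives the time, the measured TCP pose, the force and the opening at its end, in the units of the state.
- bot.get_obs(): the state, without advancing time (a new reading comes with each control period).
- bot.capture(name): name is "scene" or "top" or "wrist"; returns the picture (420x560x3 uint8, red, green, blue); there is no depth.
- bot.calibration(name): a dict with "fx", "fy", "cx", "cy" (pixels), "k1" (the pictures are not rectified: a ray, as slopes to the right and down, at radius r is drawn at 1 + k1 r^2 times it, then the intrinsics apply), "cam_to_world" (4x4, takes a point from camera to world coordinates). Camera axes: x right, y down, z forward; pixel columns grow to the right and rows downward; lengths in mm; the calibration is good to about 2 mm. A picture is of the moment at which its call begins: read the wrist's pose just before it. calibration takes no time and is no camera call; for the wrist camera it gives the pose at the moment of the call.
- bot.close_job(): hands the job in, once; it reports no verdict.
The state is a dict: "time": time; "joint_positions": joint angles; "dq": joint speeds; "tau": joint torques, N m; "tool_pos": TCP position; "tcp_rot": TCP orientation; "contact_force": force on the tool from outside, world axes, zero at the start; "moment": the same for the moment, N m; "grip_width": finger opening in mm.
Only numpy, scipy, OpenCV 4.12 (cv2) and the standard library are available. Lean on these libraries where they do the work, as an engineer would, in place of code of your own. Each camera call takes 0.05 s, during which the arm holds its last target.

## Working session

There is one attempt and no reset: what is moved stays moved. The work goes in short steps, Python scripts to look and compute and a shell command to move; the robot and the scene stay as the last step left them, time stands still between calls to the robot, and variables do not carry over. Pictures are saved under pics/ and viewed, and the job is handed in when it is done.

```bash
ls; mkdir -p pics; python3 - <<'E'
from plant import bot
import cv2,json
print(bot.get_obs(), bot.tcp_to_grasp)
for n in ["scene","top","wrist"]:
    im=bot.capture(n); cv2.imwrite(f"pics/{n}0.png",im[:,:,::-1])
    print(n,bot.calibration(n))
E
```

```text
pics
{'time': 0.0, 'joint_positions': array([-1.28001572e+00,  3.42717404e-01,  1.52503813e+00,  1.51036581e-05,
        1.27539123e+00, -1.45994490e-01]), 'dq': array([-0.0015726 , -0.00056524,  0.00107971,  0.000983  , -0.00131205,
        0.00085578]), 'tau': array([-2.63285358e-03, -4.31254399e+01, -2.44224483e+01,  7.13691255e-02,
        5.58120373e-02, -1.47902188e-04]), 'tool_pos': array([ 221.9798346 , -475.25679969,  197.54039106]), 'tcp_rot': array([-3.14005717e+00, -2.40375663e-04,  4.36770502e-01]), 'contact_force': array([ 0.64525535,  0.16878156, -0.42994837]), 'moment': array([ 0.03472226, -0.03300774,  0.00631974]), 'grip_width': 91.52785417984795} 18.8
scene {'fx': 395.6534505145954, 'fy': 395.6534505145954, 'cx': 286.2121438841539, 'cy': 211.78262088816695, 'k1': 0.0033697197068411023, 'cam_to_world': array([[-6.28784195e-01,  4.56461697e-01, -6.29502307e-01,
         1.18154333e+03],
       [ 7.77577298e-01,  3.71190409e-01, -5.07534457e-01,
         4.47918275e+02],
       [ 1.99517909e-03, -8.08616348e-01, -5.88332916e-01,
         6.69746103e+02],
       [ 0.00
[... 363 characters left out ...]
e-04,
        -2.72643929e+01],
       [ 3.47757984e-03, -1.43173986e-01, -9.89691425e-01,
         1.20021947e+03],
       [ 0.00000000e+00,  0.00000000e+00,  0.00000000e+00,
         1.00000000e+00]])}
wrist {'fx': 301.19008853568874, 'fy': 301.19008853568874, 'cx': 280.21301318286834, 'cy': 207.10277644636895, 'k1': -0.01357011733980705, 'cam_to_world': array([[ 4.22738691e-01, -8.64973710e-01, -2.70393196e-01,
         2.96001489e+02],
       [-9.06249665e-01, -4.04102660e-01, -1.24147428e-01,
        -4.41612913e+02],
       [-1.88234821e-03,  2.97525665e-01, -9.54711965e-01,
         3.84513899e+02],
       [ 0.00000000e+00,  0.00000000e+00,  0.00000000e+00,
         1.00000000e+00]])}
```

View pics/scene0.png

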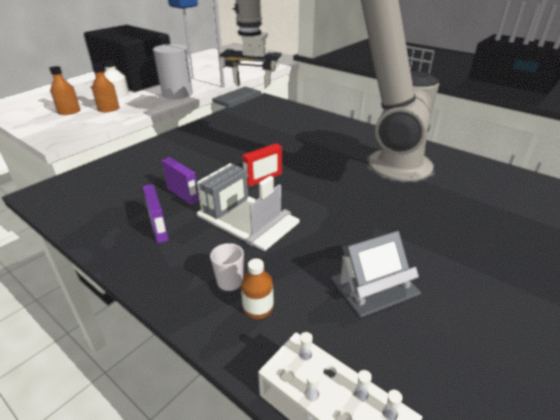

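View pics/top0.png

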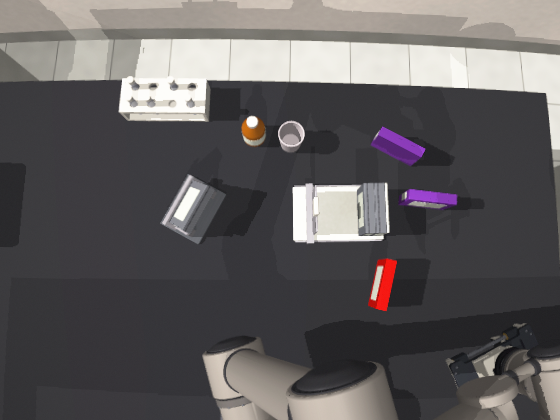

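View pics/wrist0.png

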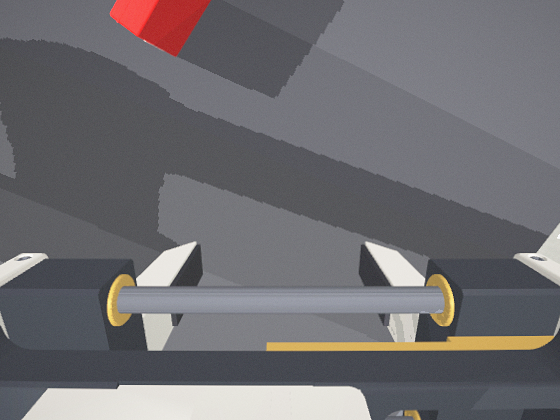

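```bash
python3 - <<'E'
import cv2,numpy as np
t=cv2.imread("pics/top0.png"); s=cv2.imread("pics/scene0.png")
z=lambda im,x,y,w,h,f:cv2.resize(im[y:y+h,x:x+w],None,fx=f,fy=f,interpolation=cv2.INTER_CUBIC)
cv2.imwrite("pics/c1.png",z(t,150,165,90,85,7))
cv2.imwrite("pics/c2.png",z(t,285,170,115,80,6.5))
cv2.imwrite("pics/c3.png",z(s,325,225,100,90,6.5))
cv2.imwrite("pics/c4.png",z(s,190,140,115,110,5.4))
E
```

```text
(no output)
```

View pics/c1.png

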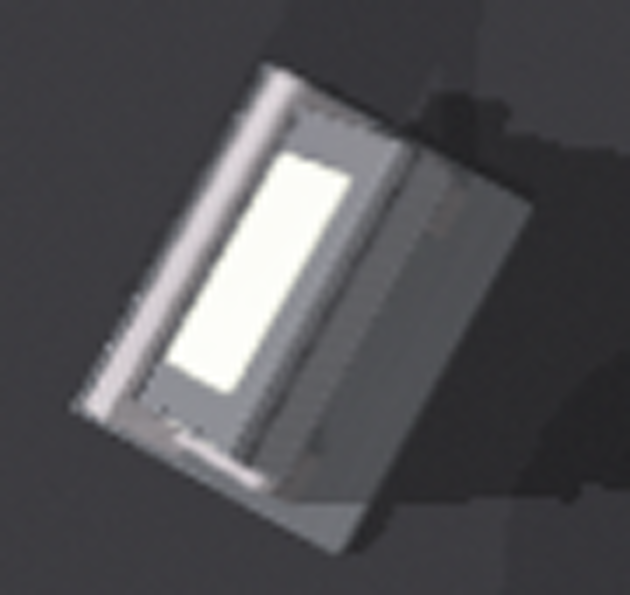

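View pics/c2.png

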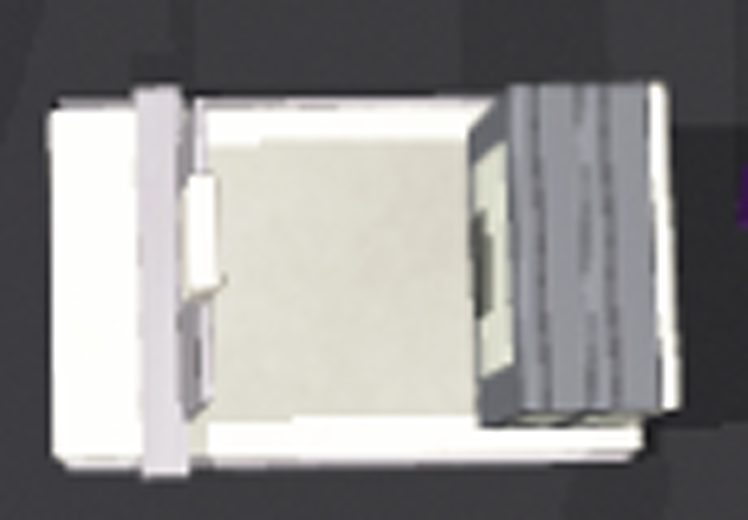

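View pics/c3.png

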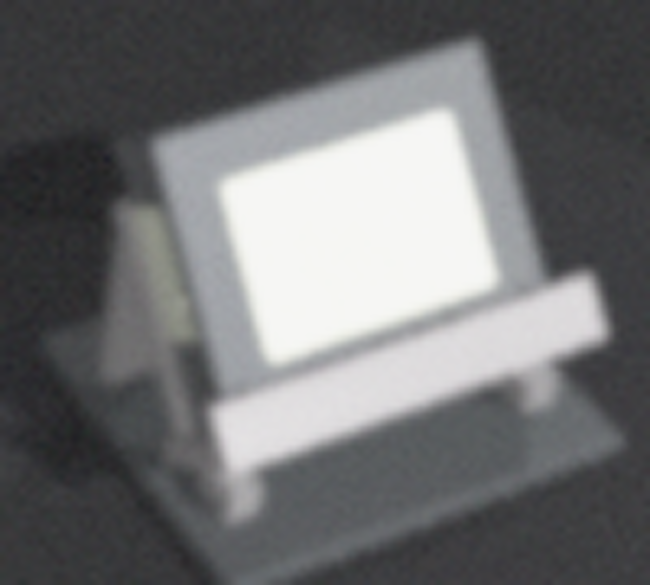

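View pics/c4.png

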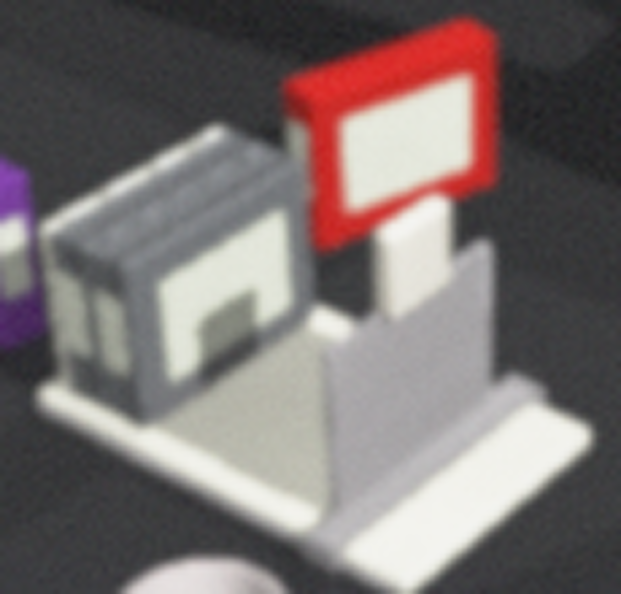

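```bash
cat > h.py <<'E'
import numpy as np,cv2
from plant import bot
def rays(name,px,cal=None):
    c=cal or bot.calibration(name)
    K=np.array([[c["fx"],0,c["cx"]],[0,c["fy"],c["cy"]],[0,0,1]])
    u=cv2.undistortPoints(np.array(px,float).reshape(-1,1,2),K,np.array([c["k1"],0,0,0.])).reshape(-1,2)
    M=np.array(c["cam_to_world"]); d=np.c_[u,np.ones(len(u))]@M[:3,:3].T
    return M[:3,3],d/np.linalg.norm(d,axis=1,keepdims=True)
def plane(name,px,z,cal=None):
    o,d=rays(name,px,cal); return o+d*((z-o[2])/d[:,2])[:,None]
def tri(a,pa,b,pb):
    o1,d1=rays(a,pa);o2,d2=rays(b,pb);out=[]
    for x,y in zip(d1,d2):
        s,*_=np.linalg.lstsq(np.c_[x,-y],o2-o1,rcond=None)
        p,q=o1+s[0]*x,o2+s[1]*y; out.append([*((p+q)/2),np.linalg.norm(p-q)])
    return np.array(out)
def proj(name,P,cal=None):
    c=cal or bot.calibration(name);M=np.linalg.inv(c["cam_to_world"])
    q=np.array(P,float).reshape(-1,3)@M[:3,:3].T+M[:3,3]; u=q[:,:2]/q[:,2:]
    u=u*(1+c["k1"]*(u**2).sum(1,keepdims=True))
    return u*[c["fx"],c["fy"]]+[c["cx"],c["cy"]]
E
python3 - <<'E'
from h import *
np.set_printoptions(precision=1,suppress=True)
c1=lambda p:np.array(p)/7+[150-.43,165-.43]
c2=lambda p:np.array(p)/6.5+[285-.42,170-.42]
c3=lambda p:np.array(p)/6.5+[325-.42,225-.42]
c4=lambda p:np.array(p)/5.4+[190-.4,140-.4]
T=c1([(405,145),(245,455),(352,180),(232,395),(165,365),(287,150)])
S=c3([(155,140),(480,38),(220,185),(455,108),(497,280),(270,365)])
print("box",tri("top",T,"scene",S)); 
print("box top z=121.5",plane("top",T[:2],121.5))
print("stand plate z6",plane("top",c1([(533,205),(340,553),(75,407)]),6),plane("scene",c3([(45,345),(622,440),(230,585)]),6))
print("rack plate z10",plane("top",c2([(52,110),(60,462),(640,455)]),10),plane("scene",c4([(590,435),(400,590),(45,390)]),10))
print("row tops z110",plane("top",c2([(515,85),(520,418),(648,85),(660,410)]),110))
print("row tops scene z110",plane("scene",c4([(125,265),(302,180),(50,235),(222,127)]),110))
print("tab z155",plane("top",c2([(190,175),(217,175),(185,295),(213,295)]),155))
print("tabtop scene",plane("scene",c4([(378,232),(388,243),(452,205),(440,195)]),155))
E
```

```text
box [[607.2 153.7 121.    0.4]
 [492.2 209.  119.8   4.9]
 [596.9 174.5 106.1   1.8]
 [515.8 215.8 107.6   1.1]
 [532.5 250.3  61.2   3.4]
 [615.9 209.2  60.8   0.3]]
box top z=121.5 [[607.  153.8 121.5]
 [493.  206.4 121.5]]
stand plate z6 [[605.8 120.7   6. ]
 [465.2 191.8   6. ]
 [520.6 300.8   6. ]] [[607.1 120.3   6. ]
 [520.  299.    6. ]
 [659.1 226.5   6. ]]
rack plate z10 [[ 629.8  -65.8   10. ]
 [ 478.8  -71.6   10. ]
 [ 486.3 -318.5   10. ]] [[ 484.1  -69.5   10. ]
 [ 634.3  -65.6   10. ]
 [ 633.5 -315.    10. ]]
row tops z110 [[ 624.7 -245.9  110. ]
 [ 492.7 -246.8  110. ]
 [ 626.  -299.2  110. ]
 [ 496.8 -302.1  110. ]]
row tops scene z110 [[ 623.9 -248.4  110. ]
 [ 511.3 -238.   110. ]
 [ 628.6 -297.5  110. ]
 [ 497.9 -309.9  110. ]]
tab z155 [[ 578.1 -113.4  155. ]
 [ 578.3 -123.6  155. ]
 [ 532.5 -112.   155. ]
 [ 532.7 -122.5  155. ]]
tabtop scene [[ 577.1 -123.8  155. ]
 [ 581.2 -114.   155. ]
 [ 537.7 -113.   155. ]
 [ 534.4 -123.3  155. ]]
```

```bash
python3 -m inch '[5,5,1,0,0,-5,-1, 10,10,2,0,0,-10,-1, 15,15,2,0,0,-15,-1, 20,20,2,0,0,-20,-1, 25,24,2,0,0,-24,-1]'; python3 -m inch '[4,4,0,0,0,0,-1, 8,7,0,0,0,0,-1, 8.5,7,0,0,0,0,-1, 8.5,7,0,0,0,0,-1, 8.5,7,0,0,0,0,-1]'; python3 - <<'E'
from h import *
cal=bot.calibration("wrist");o=bot.get_obs();print(o["tool_pos"],o["tcp_rot"],o["joint_positions"],o["grip_width"])
cv2.imwrite("pics/w1.png",bot.capture("wrist")[:,:,::-1])
E
```

```text
time: 0.65
tool_pos: [400.6, -299.5, 216.5]
tcp_rot: [-3.141, -0.0, 0.014]
contact_force: [0.2, -0.1, -0.1]
grip_width: 56.6
time: 1.15
tool_pos: [484.8, -230.0, 216.1]
tcp_rot: [-3.14, 0.001, 0.014]
contact_force: [-0.7, -0.7, 0.7]
grip_width: 16.6
[ 484.79960968 -230.01542646  216.06475674] [-3.14047194e+00  1.12868168e-03  1.41864537e-02] [-5.86054612e-01  3.51028241e-01  1.46029178e+00  2.95691454e-04
  1.33183706e+00  9.70485681e-01] 16.631466453651917
```

View pics/w1.png

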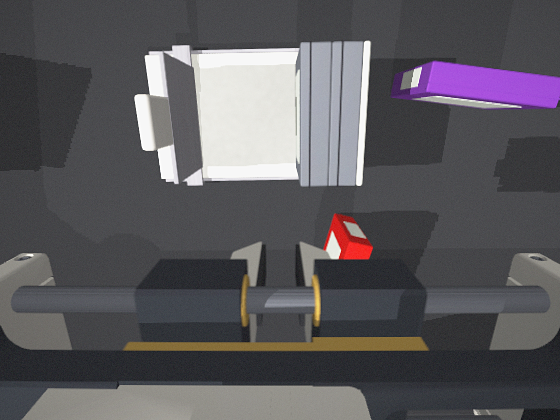

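```bash
python3 - <<'E'
from h import *
import cv2
im=cv2.imread("pics/w1.png");cv2.imwrite("pics/w1z.png",cv2.resize(im[30:200,125:385],None,fx=3,fy=3,interpolation=cv2.INTER_CUBIC))
np.set_printoptions(precision=1,suppress=True)
print(plane("wrist",[(301,43),(301,186),(364,42),(357,186)],110))
print(plane("wrist",[(136,95),(148,95),(143,150),(158,150)],155))
E
```

```text
[[ 624.9 -246.7  110. ]
 [ 496.8 -250.8  110. ]
 [ 626.5 -301.6  110. ]
 [ 497.5 -306.7  110. ]]
[[ 578.3 -117.2  155. ]
 [ 578.4 -126.5  155. ]
 [ 536.  -117.5  155. ]
 [ 536.1 -129.9  155. ]]
```

View pics/w1z.png

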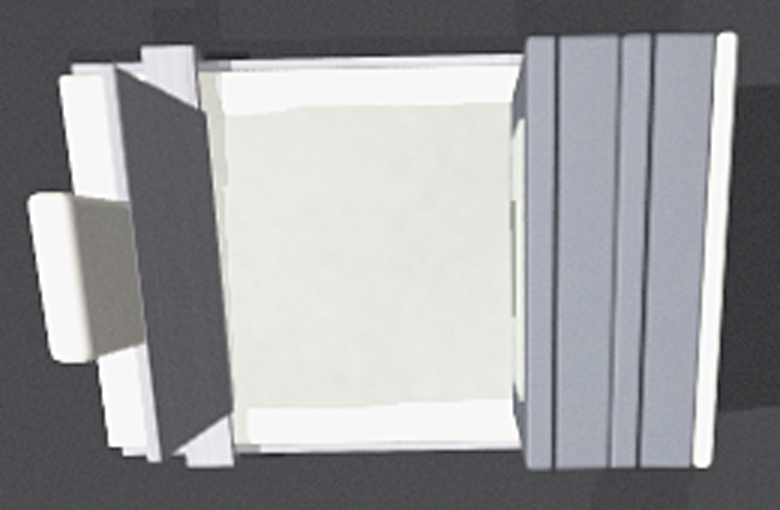

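```bash
python3 -m inch '[3.5,3,0,0,0,0.5,-1, 7.2,6,0,0,0,1,-1, 7.2,6,-3,0,0,1,-1, 7.2,6,-7,0,0,1,-1, 7.2,6,-8.2,0,0,1,-1]'; python3 -m inch '[0,0.5,0,0,0,0,-1, 0,1,0,0,0,0,-1, 0,1.5,0,0,0,0,-1, 0,2,0,0,0,0,-1, 0,2.2,0,0,0,0,-1]'
```

```text
time: 1.7
tool_pos: [553.4, -170.7, 130.5]
tcp_rot: [-3.138, 0.007, 0.029]
contact_force: [-1.0, -0.2, -0.6]
grip_width: 0.4
time: 2.2
tool_pos: [553.9, -148.2, 131.6]
tcp_rot: [-3.138, 0.006, 0.029]
contact_force: [0.4, 1.0, 0.4]
grip_width: 0.7
```

```bash
python3 -m inch '[0,0.3,0,0,0,0,-1, 0,0.6,0,0,0,0,-1, 0,0.9,0,0,0,0,-1, 0,1.2,0,0,0,0,-1, 0,1.4,0,0,0,0,-1]';python3 -m inch '[0,0.2,0,0,0,0,-1, 0,0.3,0,0,0,0,-1, 0,0.4,0,0,0,0,-1, 0,0.5,0,0,0,0,-1, 0,0.6,0,0,0,0,-1]';  python3 - <<'E'
from h import *
o=bot.get_obs();print(o["tool_pos"],o["contact_force"])
cv2.imwrite("pics/w2.png",bot.capture("wrist")[:,:,::-1])
cv2.imwrite("pics/s2.png",cv2.resize(bot.capture("scene")[120:270,170:330],None,fx=4,fy=4)[:,:,::-1])
E
```

```text
time: 2.7
tool_pos: [553.9, -133.9, 131.6]
tcp_rot: [-3.138, 0.006, 0.029]
contact_force: [-0.0, -0.9, -0.1]
grip_width: 0.7
time: 3.2
tool_pos: [553.9, -127.9, 131.6]
tcp_rot: [-3.138, 0.006, 0.029]
contact_force: [0.3, -0.7, 0.2]
grip_width: 0.2
[ 553.90756919 -127.91611033  131.58646119] [ 0.287791   -0.66632344  0.19792994]
```

View pics/w2.png

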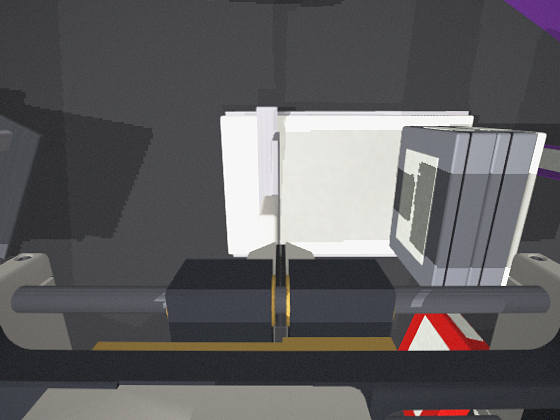

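View pics/s2.png

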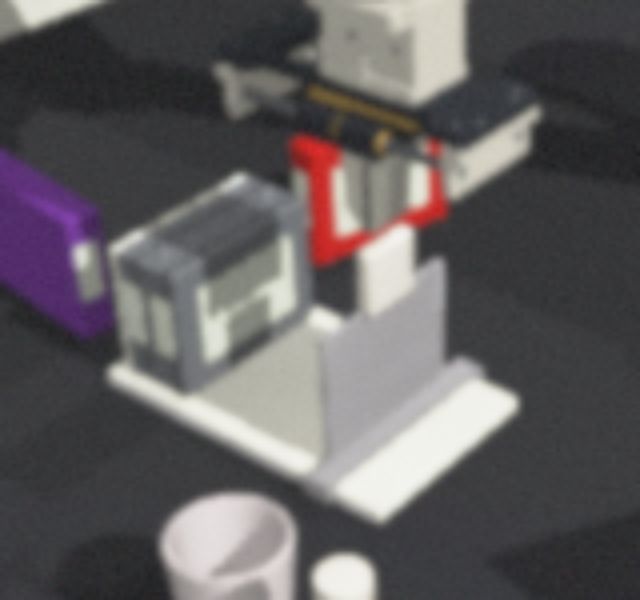

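```bash
python3 - <<'E'
from h import *
o=bot.get_obs()
p=proj("scene",[o["tool_pos"],[557,-120,155]]);print(p,(p-[170,120])*4)
print(proj("wrist",[o["tool_pos"],[557,-120,155]]))
print(proj("top",[o["tool_pos"]]))
print(bot.calibration("wrist")["cam_to_world"])
E
```

```text
[[264.89429672 186.14930536]
 [266.14231019 179.7614245 ]] [[379.57718688 264.59722143]
 [384.56924077 239.045698  ]]
[[280.13609958 240.02164565]
 [266.98975579 250.86159776]]
[[318.6994987  207.75900954]]
[[ 2.90695757e-02 -9.52394030e-01 -3.03480761e-01  6.36451661e+02]
 [-9.99569726e-01 -2.88861551e-02 -5.09444556e-03 -1.26204109e+02]
 [-3.91447279e-03  3.03498274e-01 -9.52823947e-01  3.17883854e+02]
 [ 0.00000000e+00  0.00000000e+00  0.00000000e+00  1.00000000e+00]]
```

```bash
python3 - <<'E'
from h import *
np.set_printoptions(precision=1,suppress=True)
im=bot.capture("wrist");cv2.imwrite("pics/w3.png",cv2.resize(im[95:300,215:345],None,fx=4,fy=4)[:600,:,::-1])
im=bot.capture("top");cv2.imwrite("pics/t3.png",cv2.resize(im[165:255,285:400],None,fx=6.5,fy=6.5)[:,:,::-1])
print(plane("wrist",[(281,138),(277,138)],110))
E
```

```text
[[ 619.2 -126.5  110. ]
 [ 619.2 -123.8  110. ]]
```

View pics/w3.png

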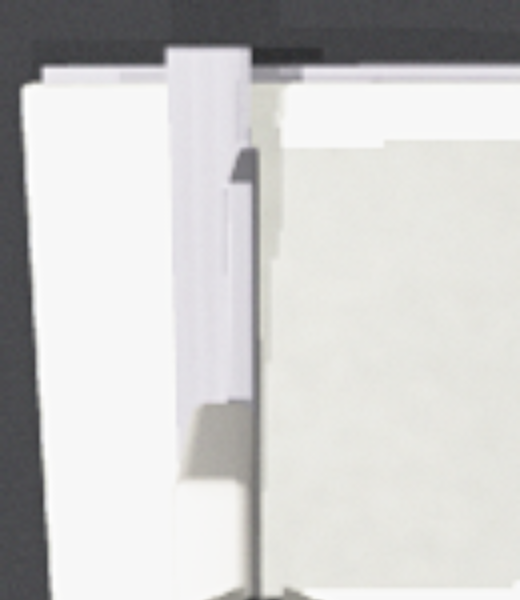

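View pics/t3.png

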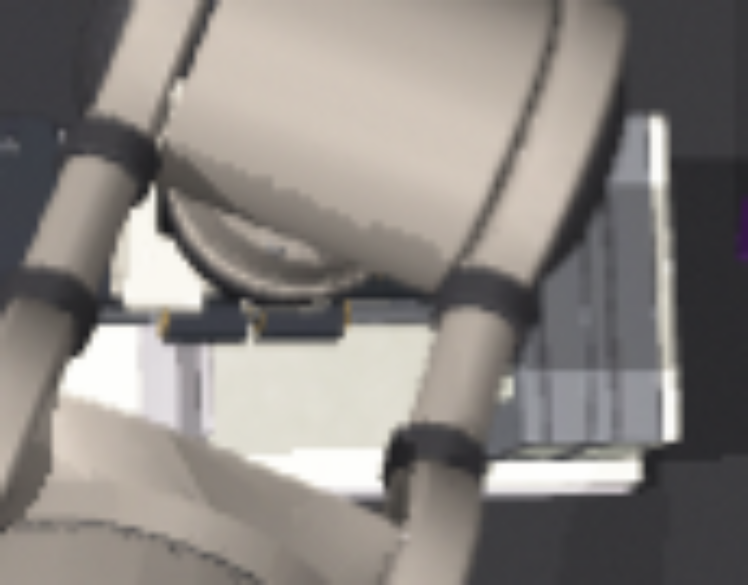

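```bash
python3 - <<'E'
from h import *
np.set_printoptions(precision=1,suppress=True)
print(plane("wrist",[(277.8,240),(277.5,216),(259.3,216)],155))
E
python3 -m inch '[0,0.3,0,0,0,0,-1, 0,0.6,0,0,0,0,-1, 0,0.9,0,0,0,0,-1, 0,1.0,0,0,0,0,-1, 0,1.0,0,0,0,0,-1]'
python3 - <<'E'
from h import *
im=bot.capture("wrist");cv2.imwrite("pics/w4.png",cv2.resize(im[95:300,215:345],None,fx=4,fy=4)[:600,:,::-1])
E
```

```text
[[ 564.2 -126.4  155. ]
 [ 579.2 -125.8  155. ]
 [ 578.9 -115.4  155. ]]
time: 3.9
tool_pos: [553.9, -117.6, 131.6]
tcp_rot: [-3.138, 0.006, 0.03]
contact_force: [0.2, 0.3, -0.0]
grip_width: 0.8
```

View pics/w4.png

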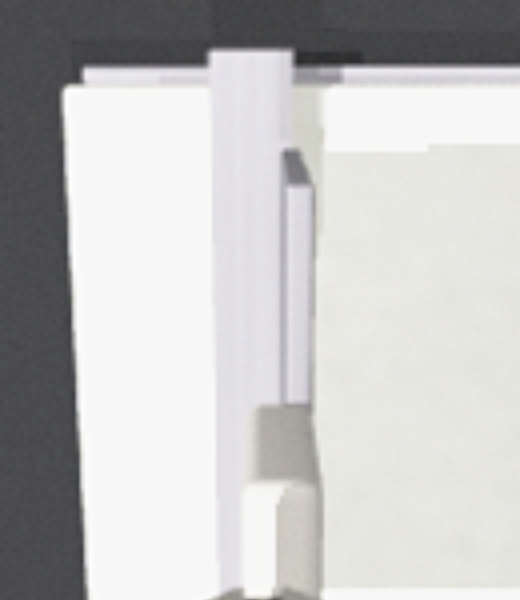

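```bash
python3 - <<'E'
from h import *
im=bot.capture("scene");cv2.imwrite("pics/s4.png",cv2.resize(im[130:230,215:315],None,fx=6,fy=6,interpolation=cv2.INTER_CUBIC)[:,:,::-1])
p=proj("scene",[bot.get_obs()["tool_pos"]]);print((p-[215,130])*6)
cv2.imwrite("pics/w5.png",bot.capture("wrist")[:,:,::-1])
E
```

```text
[[316.90551773 344.82226485]]
```

View pics/s4.png

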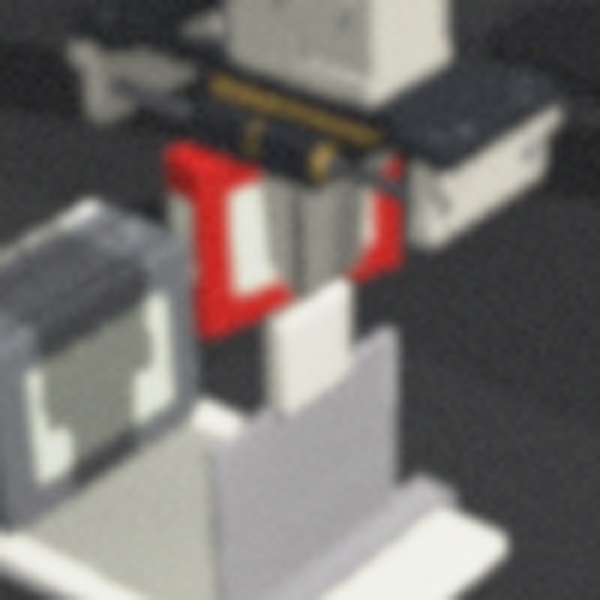

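View pics/w5.png

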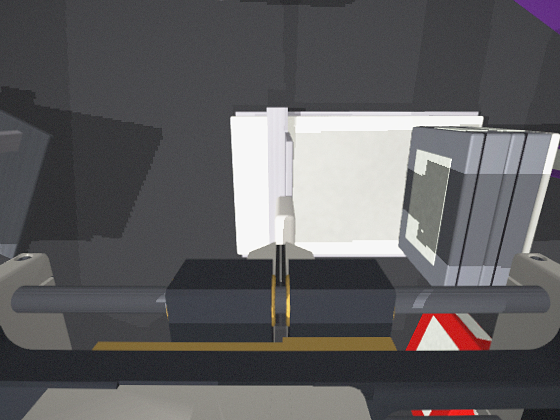

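```bash
for i in 1; do python3 -m inch '[0,0,-0.05,0,0,0,-1, 0,0,-0.1,0,0,0,-1, 0,0,-0.15,0,0,0,-1, 0,0,-0.2,0,0,0,-1, 0,0,-0.2,0,0,0,-1]'; python3 - <<'E'
from h import *
c=bot.calibration("wrist");o=bot.get_obs()
print(o["contact_force"],o["tool_pos"])
E
done
```

```text
time: 4.55
tool_pos: [553.9, -118.0, 129.5]
tcp_rot: [-3.138, 0.006, 0.029]
contact_force: [-0.9, 0.2, -0.2]
grip_width: 0.4
[-0.85424741  0.16850296 -0.15802801] [ 553.87131199 -117.97888948  129.48074834]
```

```bash
python3 -m inch '[0,-1.5,0,0,0,0,-1, 0,-3,0,0,0,0,-1, 0,-3,-1,0,0,0,-1, 0,-3,-2.2,0,0,0,-1, 0,-3,-2.2,0,0,0,-1]'; python3 -m inch '[0,0.4,0,0,0,0,-1, 0,0.8,0,0,0,0,-1, 0,1.2,0,0,0,0,-1, 0,1.6,0,0,0,0,-1, 0,1.8,0,0,0,0,-1]';python3 - <<'E'
from h import *
im=bot.capture("wrist");cv2.imwrite("pics/w6.png",cv2.resize(im[95:300,215:345],None,fx=4,fy=4)[:600,:,::-1])
E
```

```text
time: 5.05
tool_pos: [552.3, -147.4, 104.9]
tcp_rot: [-3.136, 0.01, 0.029]
contact_force: [-0.7, 0.3, -0.6]
grip_width: 0.5
time: 5.55
tool_pos: [552.0, -128.9, 105.0]
tcp_rot: [-3.136, 0.011, 0.029]
contact_force: [-1.2, -2.9, -2.2]
grip_width: 0.5
```

View pics/w6.png

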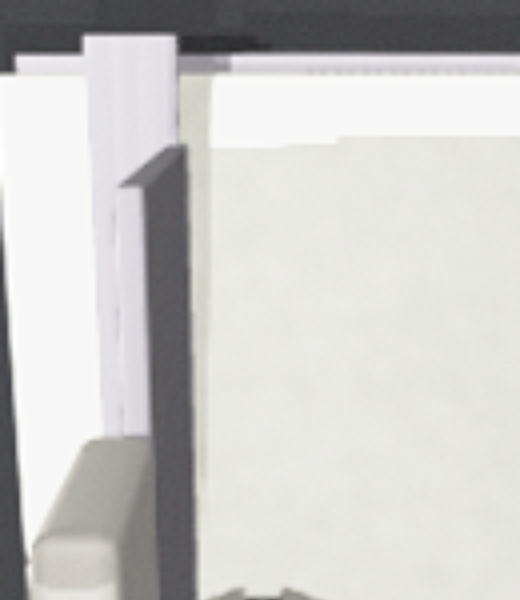

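```bash
python3 -m inch '[0,0.2,0,0,0,0,-1, 0,0.4,0,0,0,0,-1, 0,0.6,0,0,0,0,-1, 0,0.7,0,0,0,0,-1, 0,0.7,0,0,0,0,-1]'; python3 - <<'E'
from h import *
np.set_printoptions(precision=1,suppress=True)
im=bot.capture("wrist");cv2.imwrite("pics/w7.png",cv2.resize(im[95:300,195:345],None,fx=4,fy=4)[:600,:,::-1])
E
```

```text
time: 6.1
tool_pos: [552.0, -124.3, 105.2]
tcp_rot: [-3.14, 0.01, 0.029]
contact_force: [-2.4, -13.0, -1.7]
grip_width: 0.4
```

View pics/w7.png

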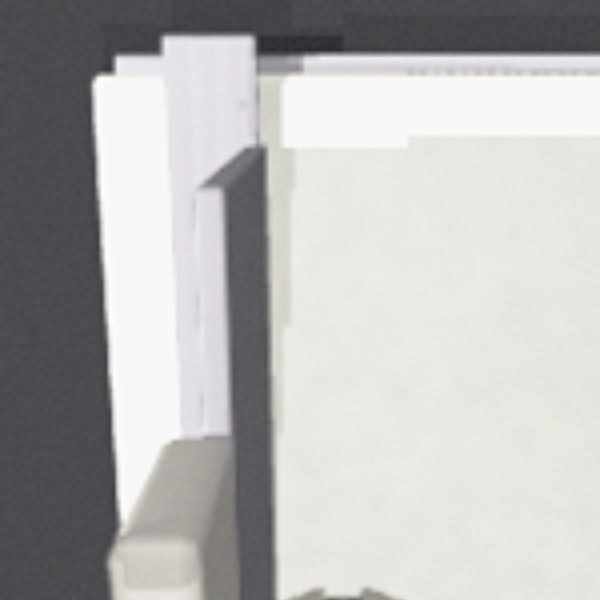

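```bash
python3 - <<'E'
from h import *
np.set_printoptions(precision=1,suppress=True)
f=lambda p:np.array(p)/4+[195,95]
print("plate front top",plane("wrist",f([(232,435),(225,187)]),110))
print("plate foot",plane("wrist",f([(270,300)]),12))
print("tab front top",plane("wrist",f([(203,560)]),155))
print("bar",plane("wrist",f([(165,37),(255,37)]),15))
E
```

```text
plate front top [[ 578.6 -106.5  110. ]
 [ 616.9 -105.4  110. ]]
plate foot [[ 581.2 -106.8   12. ]]
tab front top [[ 576.6 -106.9  155. ]]
bar [[ 638.9  -83.5   15. ]
 [ 639.5 -103.    15. ]]
```

```bash
python3 - <<'E'
import cv2
im=cv2.imread("pics/wrist0.png");cv2.imwrite("pics/w0z.png",cv2.resize(im[225:365,130:430],None,fx=2.6,fy=2.6,interpolation=cv2.INTER_CUBIC))
im=cv2.imread("pics/w5.png");cv2.imwrite("pics/w5z.png",cv2.resize(im[225:365,230:330],None,fx=4,fy=4,interpolation=cv2.INTER_CUBIC))
E
```

```text
(no output)
```

View pics/w0z.png

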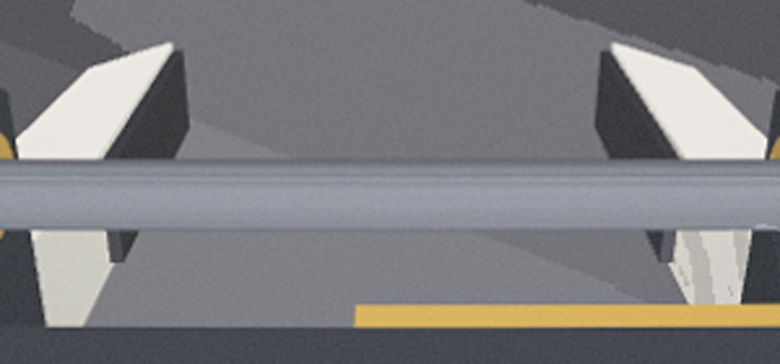

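View pics/w5z.png

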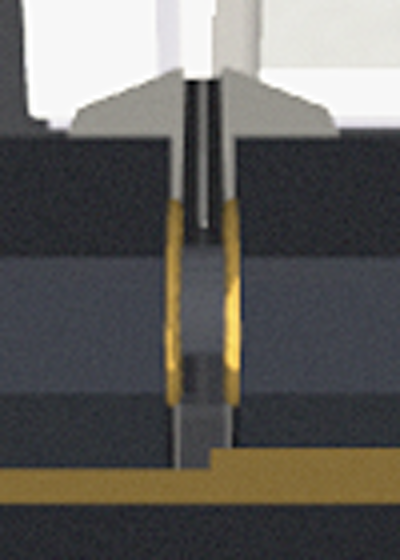

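```bash
cat > tgt.py <<'E'
from h import *
from scipy.spatial.transform import Rotation as Ro
a=np.radians(63.2); xs=np.array([np.cos(a),np.sin(a),0]); st=np.array([563,210,0.])
ys=np.array([-xs[1],xs[0],0]);ez=np.array([0,0,1.])
zb=-np.sin(.7)*xs+np.cos(.7)*ez; xb=np.cos(.7)*xs+np.sin(.7)*ez
foot=st+25*xs+36*ez
Rg=np.c_[-ys,-xb,-zb]
def rel(R):
    o=bot.get_obs(); return np.degrees((Ro.from_matrix(R)*Ro.from_euler('xyz',o["tcp_rot"]).inv()).as_rotvec())
E
python3 -m inch '[0,-0.8,0,0,0,0,-1, 0,-0.8,4,0,0,0,1, 0,-0.8,9,0,0,0,1, 0,-0.8,13,0,0,0,1, 0,-0.8,13,0,0,0,1]'; python3 - <<'E'
from tgt import *
np.set_printoptions(precision=2,suppress=True)
print(np.linalg.det(Rg),rel(Rg)); o=bot.get_obs();print(o["joint_positions"])
for s in (146,36): print(s,foot+s*zb, (foot+s*zb-o["tool_pos"])/10)
E
```

```text
time: 6.65
tool_pos: [555.2, -132.8, 241.9]
tcp_rot: [3.14, -0.002, 0.03]
contact_force: [-0.1, -0.3, 0.7]
grip_width: 27.9
1.0000000000000002 [ 39.68  -8.73 -27.27]
[-0.37  0.4   1.32 -0.    1.42  1.17]
146 [531.86 148.36 147.67] [-2.33 28.11 -9.42]
36 [563.82 211.61  63.53] [  0.86  34.44 -17.84]
```

```bash
python3 -m inch '[-0.5,5,0,6,-1.3,-4,1, -1,10,0,12,-2.6,-8,1, -1.5,14,0,18,-4,-12,1, -2,18,0,24,-5.2,-16,1, -2,20,0,30,-6.5,-20.5,1]'; python3 - <<'E'
from tgt import *
np.set_printoptions(precision=2,suppress=True)
print(rel(Rg)); o=bot.get_obs();print(o["joint_positions"])
for s in (146,36): print(s, (foot+s*zb-o["tool_pos"])/10)
E
```

```text
time: 7.15
tool_pos: [534.8, 70.3, 242.5]
tcp_rot: [-2.606, -0.031, -0.348]
contact_force: [-1.4, -0.8, -0.2]
grip_width: 67.5
[ 9.36 -2.09 -6.72]
[-0.36  0.25  1.66  0.57  1.25  1.36]
146 [-0.29  7.81 -9.48]
36 [  2.91  14.13 -17.89]
```

```bash
python3 -m inch '[0,2,-1,3,-0.7,-2.2,1, 0,4,-2,6,-1.4,-4.5,1, 0,6,-5,9.4,-2.1,-6.7,1, -0.3,7.8,-8,9.4,-2.1,-6.7,1, -0.3,7.8,-9.5,9.4,-2.1,-6.7,1]'; python3 - <<'E'
from tgt import *
np.set_printoptions(precision=2,suppress=True)
print(rel(Rg)); o=bot.get_obs();print(o["joint_positions"],o["contact_force"],o["grip_width"])
for s in (146,36): print(s, (foot+s*zb-o["tool_pos"])/10)
im=bot.capture("wrist");cv2.imwrite("pics/w8.png",im[:,:,::-1])
im=bot.capture("scene");cv2.imwrite("pics/s8.png",cv2.resize(im[160:330,270:450],None,fx=3.5,fy=3.5,interpolation=cv2.INTER_CUBIC)[:,:,::-1])
E
```

```text
time: 7.65
tool_pos: [529.3, 150.3, 144.9]
tcp_rot: [-2.441, 0.005, -0.467]
contact_force: [0.1, -1.2, 0.8]
grip_width: 91.6
[-0.14 -0.25 -0.07]
[-0.29  0.35  1.95  0.91  0.94  1.15] [ 0.06 -1.24  0.82] 91.64281510502923
146 [ 0.25 -0.19  0.28]
36 [ 3.45  6.13 -8.13]
```

View pics/w8.png

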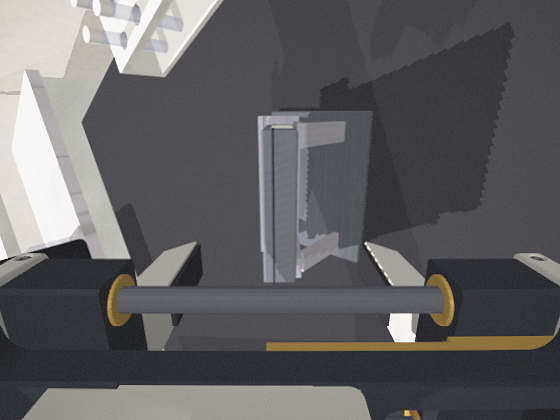

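View pics/s8.png

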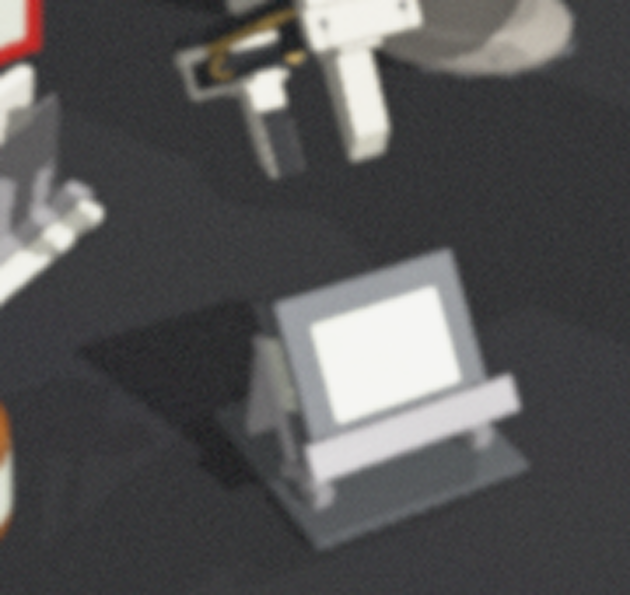

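```bash
python3 - <<'E'
from tgt import *
np.set_printoptions(precision=1,suppress=True)
P=[foot+100*zb+sy*65*ys+sx*14*xb for sx in(-1,1) for sy in (-1,1)]
print("wrist",proj("wrist",P)); print("scene",(proj("scene",P)-[270,160])*3.5)
o=bot.get_obs();R=Ro.from_euler('xyz',o["tcp_rot"]).as_matrix()
for k in (0,20,27,34):
  print(k,(proj("scene",[o["tool_pos"]-k*R[:,2]+sy*46*R[:,1] for sy in(-1,1)])-[270,160]).ravel()*3.5)
im=cv2.imread("pics/w8.png");cv2.imwrite("pics/w8z.png",cv2.resize(im[100:300,230:390],None,fx=3,fy=3,interpolation=cv2.INTER_CUBIC))
E
```

```text
wrist [[297.3 133.6]
 [295.3 286.1]
 [259.7 133.8]
 [263.3 286.2]]
scene [[255.1 303.7]
 [427.6 249.9]
 [276.1 302.5]
 [452.8 247.1]]
0 [375.9 199.4 301.9 213. ]
20 [366.8 167.1 293.7 183.7]
27 [363.6 155.9 290.9 173.5]
34 [360.4 144.6 288.  163.3]
```

View pics/w8z.png

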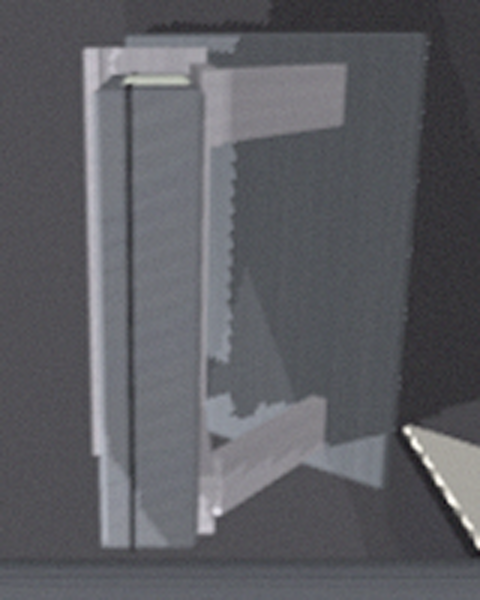

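```bash
python3 -m inch '[0.8,1.3,-1.7,-0.1,-0.2,0,1, 1.6,2.5,-3.4,-0.1,-0.2,0,1, 2.3,3.7,-5,-0.1,-0.2,0,1, 3.0,4.9,-6.6,-0.1,-0.2,0,1, 3.7,6.0,-8.1,-0.1,-0.2,0,1]'; python3 - <<'E'
from tgt import *
np.set_printoptions(precision=2,suppress=True)
print(rel(Rg)); o=bot.get_obs();print(o["contact_force"])
d=o["tool_pos"]-foot; print("s,xb,ys",d@zb,d@xb,d@ys)
im=bot.capture("wrist");cv2.imwrite("pics/w9.png",im[:,:,::-1])
im=bot.capture("scene");cv2.imwrite("pics/s9.png",cv2.resize(im[160:330,270:450],None,fx=3.5,fy=3.5,interpolation=cv2.INTER_CUBIC)[:,:,::-1])
E
```

```text
time: 8.25
tool_pos: [568.7, 209.5, 64.8]
tcp_rot: [-2.44, -0.001, -0.468]
contact_force: [0.6, 0.7, 0.0]
grip_width: 92.0
[-0.04  0.06  0.03]
[0.62 0.68 0.04]
s,xb,ys 36.82960680981646 1.039342872448815 -5.301233321498479
```

View pics/w9.png

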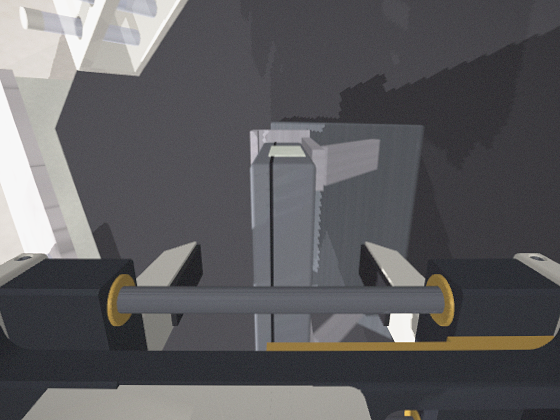

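View pics/s9.png

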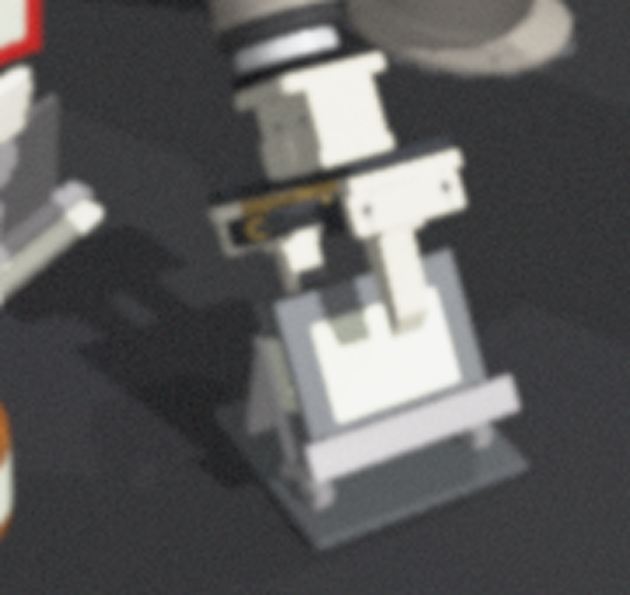

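```bash
python3 -m inch '[0,0,0,0,0,0,-1, 0,0,0,0,0,0,-1, 0,0,0,0,0,0,-1, 0,0,0,0,0,0,-1, 0,0,0,0,0,0,-1]'; python3 -m inch '[0,0,0,0,0,0,-1, 0,0,0,0,0,0,-1, 0,0,0,0,0,0,-1, 0,0,0,0,0,0,-1, 0,0,0,0,0,0,-1]'
```

```text
time: 8.85
tool_pos: [567.7, 209.7, 64.2]
tcp_rot: [-2.441, 0.002, -0.467]
contact_force: [1.2, 0.4, 0.5]
grip_width: 56.7
time: 9.35
tool_pos: [567.7, 209.7, 64.1]
tcp_rot: [-2.441, 0.002, -0.467]
contact_force: [-0.7, -1.6, 0.5]
grip_width: 28.0
```

```bash
python3 -m inch '[0,0,0,0,0,0,-1, -0.3,-0.55,0.75,0,0,0,-1, -0.6,-1.1,1.5,0,0,0,-1, -0.9,-1.7,2.25,0,0,0,-1, -1.2,-2.3,3.05,0,0,0,-1]'; python3 - <<'E'
from tgt import *
np.set_printoptions(precision=2,suppress=True)
o=bot.get_obs();print(o["contact_force"],o["grip_width"])
im=bot.capture("scene");cv2.imwrite("pics/s10.png",cv2.resize(im[160:330,270:450],None,fx=3.5,fy=3.5,interpolation=cv2.INTER_CUBIC)[:,:,::-1])
E
```

```text
time: 9.85
tool_pos: [555.4, 186.0, 95.4]
tcp_rot: [-2.441, 0.001, -0.467]
contact_force: [0.8, 1.6, -1.9]
grip_width: 27.8
[ 0.84  1.56 -1.87] 27.80669299588667
```

View pics/s10.png

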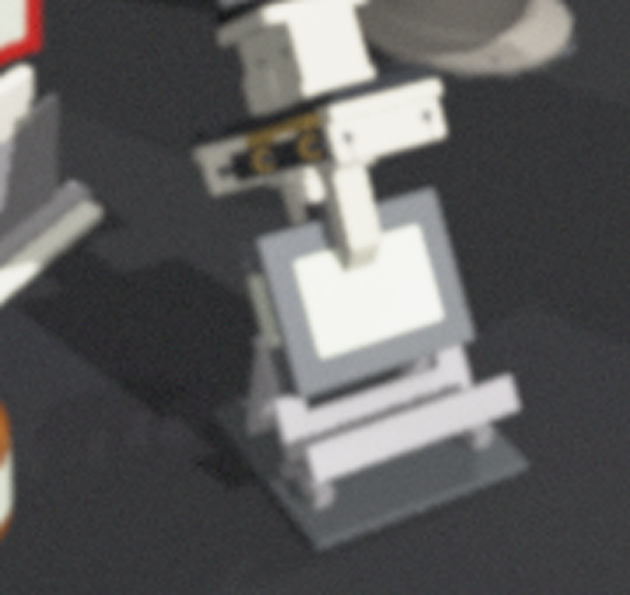

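```bash
python3 -m inch '[0,0,3,0,0,0,-1, 0,0,6.5,0,0,0,-1, 0,0,10,0,0,0,-1, 0,-1,13,-3,0.7,2,-1, 0,-3,15,-7,1.5,5,-1]'; python3 - <<'E'
from tgt import *
np.set_printoptions(precision=2,suppress=True)
R=Ro.from_euler('xyz',[np.pi,0,.033]).as_matrix()
o=bot.get_obs();print(rel(R),o["contact_force"],o["grip_width"],(np.array([559.6,-208.7,240])-o["tool_pos"])/10)
E
```

```text
time: 10.4
tool_pos: [555.0, 154.4, 248.6]
tcp_rot: [-2.566, -0.028, -0.378]
contact_force: [0.7, 0.9, -2.7]
grip_width: 27.9
[-32.4    7.26  22.41] [ 0.75  0.92 -2.74] 27.88241582043901 [  0.46 -36.31  -0.86]
```

```bash
python3 -m inch '[0,-3,0,-6,1.4,4.2,-1, 0,-7,0,-12,2.8,8.4,-1, 0,-11,0,-18,4.2,12.6,-1, 0,-15,0,-24,5.6,16.8,-1, 0,-19,0,-30,6.8,21,-1]'; python3 -m inch '[0,-4,0,-1.4,0.3,0.8,-1, 0,-8,0,-2,0.5,1.4,-1, 0,-12,0,-2.2,0.5,1.4,-1, 0,-15,0,-2.2,0.5,1.4,-1, 0,-16.5,0,-2.2,0.5,1.4,-1]';  python3 - <<'E'
from tgt import *
np.set_printoptions(precision=2,suppress=True)
R=Ro.from_euler('xyz',[np.pi,0,.033]).as_matrix()
o=bot.get_obs();print(rel(R),o["contact_force"],o["grip_width"],(np.array([559.6,-208.7,240])-o["tool_pos"])/10)
im=bot.capture("wrist");cv2.imwrite("pics/w11.png",im[:,:,::-1])
im=bot.capture("scene");cv2.imwrite("pics/s11.png",cv2.resize(im[70:260,150:340],None,fx=3.1,fy=3.1,interpolation=cv2.INTER_CUBIC)[:,:,::-1])
E
```

```text
time: 10.9
tool_pos: [554.8, -37.9, 249.1]
tcp_rot: [-3.105, -0.007, 0.009]
contact_force: [0.3, 0.0, -3.3]
grip_width: 28.2
time: 11.4
tool_pos: [553.9, -205.8, 248.7]
tcp_rot: [3.14, 0.004, 0.03]
contact_force: [0.1, -0.1, -2.4]
grip_width: 27.8
[ 0.09 -0.23  0.15] [ 0.14 -0.1  -2.41] 27.822701298906352 [ 0.57 -0.29 -0.87]
```

View pics/w11.png

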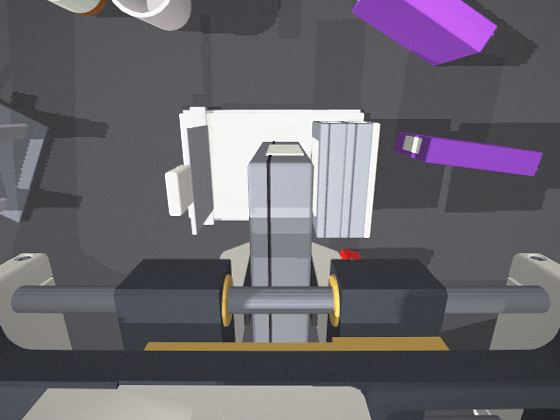

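View pics/s11.png

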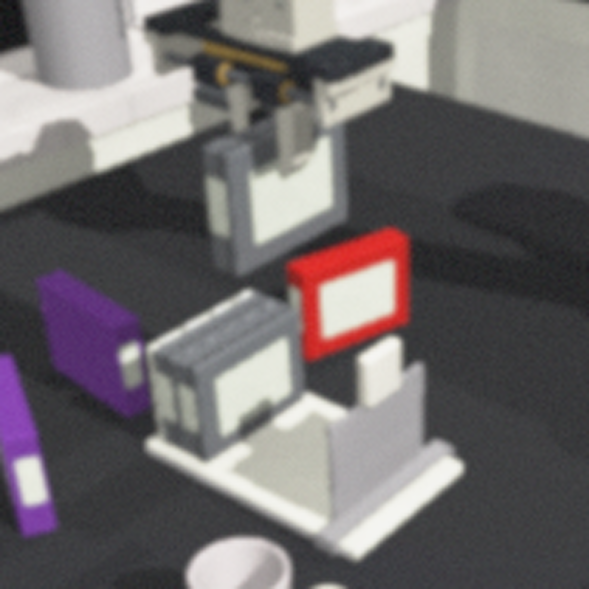

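```bash
python3 - <<'E'
from tgt import *
np.set_printoptions(precision=1,suppress=True)
t=np.array([553.9,-205.8,248.7])
print(proj("wrist",[t+[65,dy,h] for h in (64,-36) for dy in (-14,14)]))
print((proj("scene",[t+[65,dy,-36] for dy in (-14,14)]+[t+[-65,14,-36],t+[65,14,64],t+[-65,14,64]])-[150,70])*3.1)
im=cv2.imread("pics/w11.png");cv2.imwrite("pics/w11z.png",cv2.resize(im[100:260,160:390],None,fx=3.4,fy=3.4,interpolation=cv2.INTER_CUBIC))
E
```

```text
[[321.7 158.2]
 [252.7 156.1]
 [303.5 137.9]
 [264.7 136.7]]
[[210.1 267.2]
 [235.2 278.1]
 [347.4 220.2]
 [223.  155.8]
 [343.1 104.7]]
```

View pics/w11z.png

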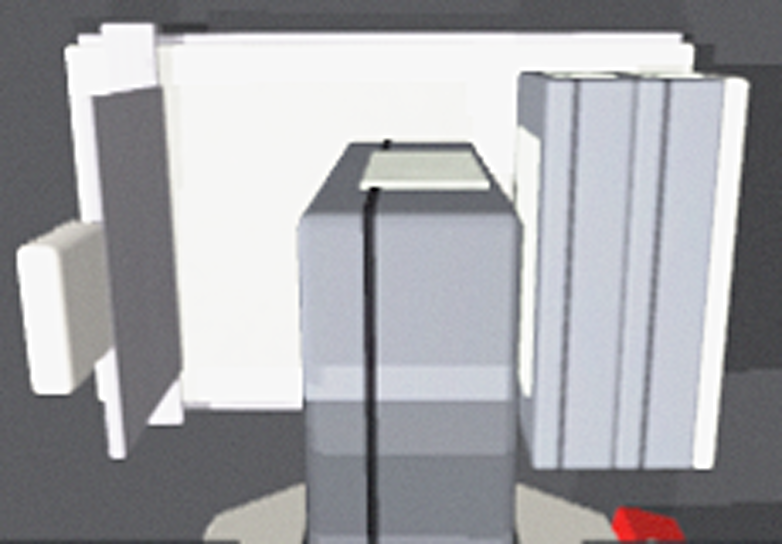

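```bash
python3 - <<'E'
from tgt import *
np.set_printoptions(precision=1,suppress=True)
o=bot.get_obs();t=o["tool_pos"];print(t,o["tcp_rot"])
for h in (52,56,60,64): print(h,plane("wrist",[(248.2,164.7),(312.4,164.7)],t[2]+h)-t, (plane("wrist",[(263,142),(298.8,142)],t[2]+h-100)-t))
f=lambda p:np.array(p)/3.1+[150,70]
for h in (-36,-40,-45,-50): print(h,plane("scene",f([(241,275),(213,262),(346,220)]),t[2]+h)-t)
E
```

```text
[ 554.1 -204.9  248.6] [3.1 0.  0. ]
52 [[ 59.2  16.1  52. ]
 [ 60.  -12.7  52. ]] [[ 59.8  14.9 -48. ]
 [ 60.7 -12.5 -48. ]]
56 [[ 59.9  15.7  56. ]
 [ 60.7 -12.2  56. ]] [[ 60.2  14.7 -44. ]
 [ 61.  -12.2 -44. ]]
60 [[ 60.5  15.3  60. ]
 [ 61.3 -11.8  60. ]] [[ 60.6  14.5 -40. ]
 [ 61.4 -12.  -40. ]]
64 [[ 61.2  14.9  64. ]
 [ 62.  -11.3  64. ]] [[ 61.   14.3 -36. ]
 [ 61.8 -11.7 -36. ]]
-36 [[ 58.3  12.9 -36. ]
 [ 57.2 -19.7 -36. ]
 [-64.9  11.7 -36. ]]
-40 [[ 53.3   7.3 -40. ]
 [ 52.3 -25.6 -40. ]
 [-71.    6.1 -40. ]]
-45 [[ 47.1   0.3 -45. ]
 [ 46.  -33.  -45. ]
 [-78.6  -0.9 -45. ]]
-50 [[ 40.9  -6.7 -50. ]
 [ 39.8 -40.3 -50. ]
 [-86.1  -7.9 -50. ]]
```

```bash
python3 - <<'E'
from h import *
im=bot.capture("scene");cv2.imwrite("pics/s12.png",cv2.resize(im[100:170,205:275],None,fx=8,fy=8,interpolation=cv2.INTER_CUBIC)[:,:,::-1])
E
```

```text
(no output)
```

View pics/s12.png

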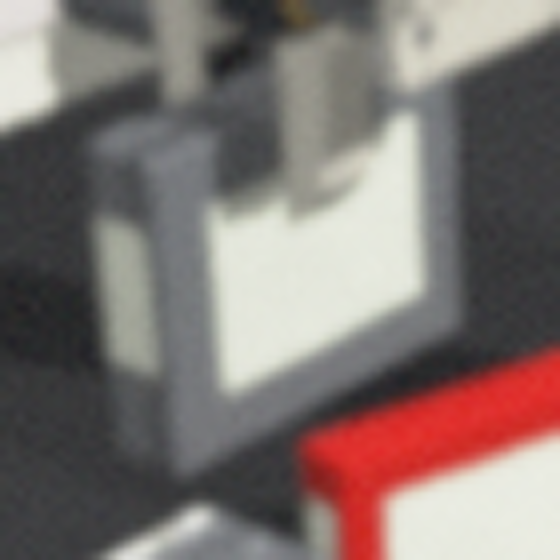

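```bash
python3 -m inch '[0.9,-0.4,0,0,-0.2,0.1,-1, 0.9,-0.4,-2,0,-0.2,0.1,-1, 0.9,-0.4,-5,0,-0.2,0.1,-1, 0.9,-0.4,-8,0,-0.2,0.1,-1, 0.9,-0.4,-9,0,-0.2,0.1,-1]'; python3 - <<'E'
from tgt import *
np.set_printoptions(precision=2,suppress=True)
R=Ro.from_euler('xyz',[np.pi,0,.033]).as_matrix()
o=bot.get_obs();print(rel(R),o["contact_force"],(np.array([563.6,-208.7,70])-o["tool_pos"])/10)
im=bot.capture("wrist");cv2.imwrite("pics/w13.png",im[:,:,::-1])
E
```

```text
time: 12.05
tool_pos: [562.3, -205.1, 155.6]
tcp_rot: [-3.139, 0.005, 0.035]
contact_force: [0.2, -0.5, -2.4]
grip_width: 28.2
[-0.15 -0.29 -0.12] [ 0.22 -0.47 -2.44] [ 0.13 -0.36 -8.56]
```

View pics/w13.png

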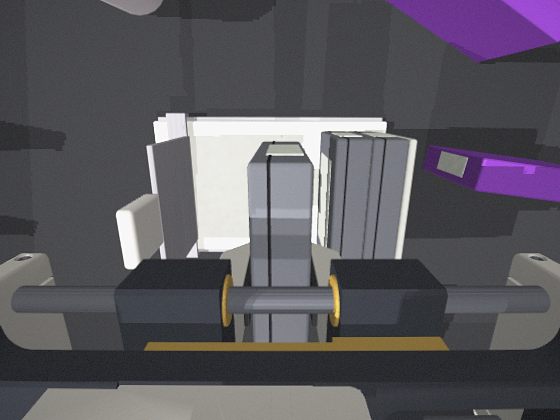

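```bash
python3 -m inch '[0.1,-0.35,0,0,-0.3,0,-1, 0.1,-0.35,-2,0,-0.3,0,-1, 0.1,-0.35,-4,0,-0.3,0,-1, 0.1,-0.35,-5,0,-0.3,0,-1, 0.1,-0.35,-5,0,-0.3,0,-1]'; python3 - <<'E'
from tgt import *
np.set_printoptions(precision=2,suppress=True)
R=Ro.from_euler('xyz',[np.pi,0,.033]).as_matrix()
o=bot.get_obs();print(rel(R),o["contact_force"],(np.array([563.6,-208.7,55])-o["tool_pos"])/10)
im=bot.capture("wrist");cv2.imwrite("pics/w14.png",im[:,:,::-1])
E
```

```text
time: 12.6
tool_pos: [563.3, -208.7, 105.3]
tcp_rot: [-3.139, 0.0, 0.035]
contact_force: [0.7, -0.6, -3.4]
grip_width: 27.6
[-0.17 -0.03 -0.12] [ 0.69 -0.58 -3.43] [ 0.03  0.   -5.03]
```

View pics/w14.png

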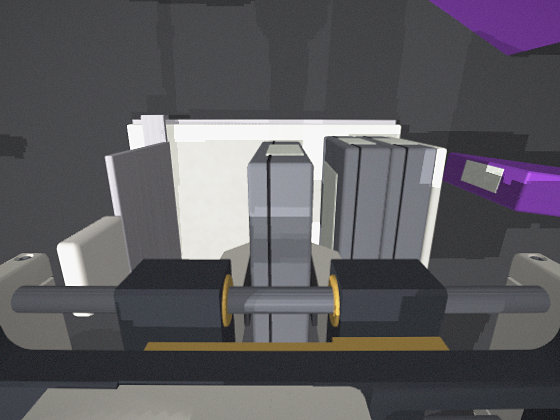

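```bash
python3 -m inch '[0,0,-1,0,0,0,-1, 0,0,-2,0,0,0,-1, 0,0,-3,0,0,0,-1, 0,0,-3.8,0,0,0,-1, 0,0,-4.2,0,0,0,-1]'; python3 - <<'E'
from tgt import *
im=bot.capture("scene");cv2.imwrite("pics/s15.png",cv2.resize(im[100:270,170:340],None,fx=3.5,fy=3.5,interpolation=cv2.INTER_CUBIC)[:,:,::-1])
E
```

```text
time: 13.15
tool_pos: [563.3, -208.8, 63.0]
tcp_rot: [-3.139, 0.001, 0.035]
contact_force: [-0.4, -0.1, -2.5]
grip_width: 27.8
```

View pics/s15.png

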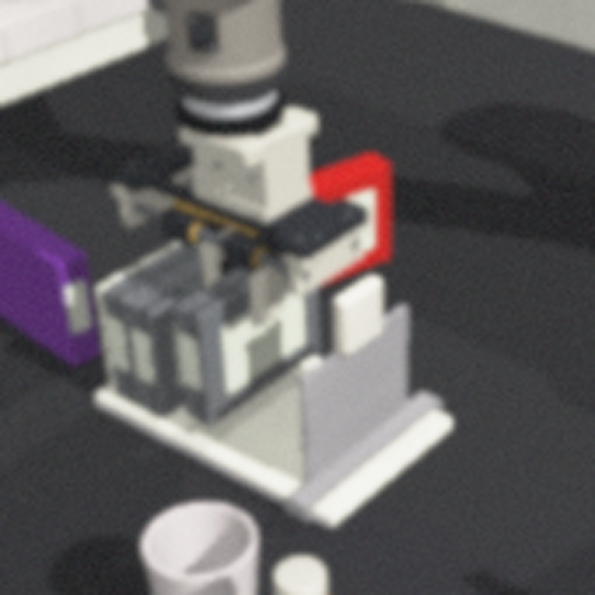

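Clear on both sides (bookend tab at (360,315), row boxes at (140,330)). Lower slowly with force checks.

```bash
python3 -m inch '[0,0,-0.2,0,0,0,-1, 0,0,-0.4,0,0,0,-1, 0,0,-0.6,0,0,0,-1, 0,0,-0.8,0,0,0,-1, 0,0,-1,0,0,0,-1]'; python3 -m inch '[0,0,-0.1,0,0,0,-1, 0,0,-0.2,0,0,0,-1, 0,0,-0.25,0,0,0,-1, 0,0,-0.3,0,0,0,-1, 0,0,-0.3,0,0,0,-1]'
```

```text
time: 13.7
tool_pos: [563.3, -208.7, 52.8]
tcp_rot: [-3.139, 0.001, 0.035]
contact_force: [-0.4, 0.1, -2.7]
grip_width: 27.9
time: 14.2
tool_pos: [563.3, -208.8, 49.7]
tcp_rot: [-3.139, 0.001, 0.035]
contact_force: [-0.1, 0.3, -2.6]
grip_width: 28.0
```

```bash
python3 -m inch '[0,0,-0.05,0,0,0,-1, 0,0,-0.1,0,0,0,-1, 0,0,-0.15,0,0,0,-1, 0,0,-0.2,0,0,0,-1, 0,0,-0.2,0,0,0,-1]'; python3 -m inch '[0,0,-0.05,0,0,0,-1, 0,0,-0.1,0,0,0,-1, 0,0,-0.15,0,0,0,-1, 0,0,-0.15,0,0,0,-1, 0,0,-0.15,0,0,0,-1]'
```

```text
time: 14.7
tool_pos: [563.2, -208.8, 47.7]
tcp_rot: [-3.138, 0.001, 0.035]
contact_force: [-0.6, 0.0, -3.0]
grip_width: 27.8
time: 15.2
tool_pos: [563.3, -208.7, 46.5]
tcp_rot: [-3.139, 0.0, 0.035]
contact_force: [-0.8, 0.5, 2.1]
grip_width: 27.8
```

```bash
python3 -m inch '[0,0,0,0,0,0,-0.25, 0,0,0,0,0,0,-0.25, 0,0,0,0,0,0,-0.25, 0,0,0,0,0,0,-0.25, 0,0,0,0,0,0,-0.25]';  python3 - <<'E'
from tgt import *
im=bot.capture("wrist");cv2.imwrite("pics/w16.png",im[:,:,::-1])
E
```

```text
time: 15.7
tool_pos: [563.4, -208.8, 46.5]
tcp_rot: [-3.139, 0.0, 0.035]
contact_force: [-0.9, -0.2, 0.1]
grip_width: 34.4
```

View pics/w16.png

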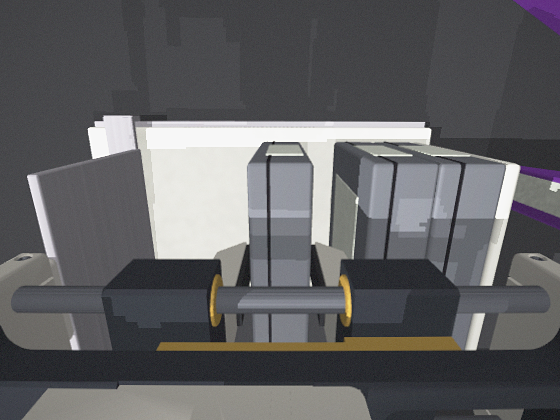

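```bash
python3 -m inch '[0,0,0.5,0,0,0,-0.25, 0,0,1.5,0,0,0,-0.25, 0,0,2.7,0,0,0,-0.25, 0,0,4,0,0,0,-0.25, 0,0,5.3,0,0,0,-0.25]';python3 -m inch '[0,0,2,0,0,0,-0.25, 0,0,4,0,0,0,-0.25, 0,0,6,0,0,0,-0.25, 0,0,8,0,0,0,-0.25, 0,0,9,0,0,0,-0.25]';  python3 - <<'E'
from tgt import *
im=bot.capture("wrist");cv2.imwrite("pics/w17.png",im[:,:,::-1])
im=bot.capture("scene");cv2.imwrite("pics/s17.png",cv2.resize(im[130:260,185:315],None,fx=4.5,fy=4.5,interpolation=cv2.INTER_CUBIC)[:,:,::-1])
E
```

```text
time: 16.25
tool_pos: [563.7, -208.9, 101.2]
tcp_rot: [-3.139, -0.001, 0.035]
contact_force: [0.8, -0.5, -0.4]
grip_width: 34.4
time: 16.75
tool_pos: [564.4, -209.3, 194.2]
tcp_rot: [-3.141, -0.004, 0.035]
contact_force: [1.0, -0.7, 0.4]
grip_width: 34.6
```

View pics/w17.png

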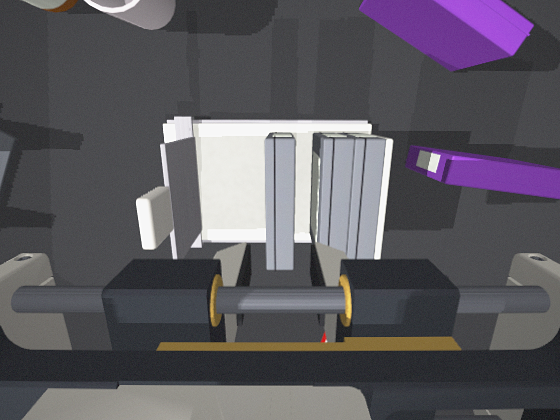

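View pics/s17.png

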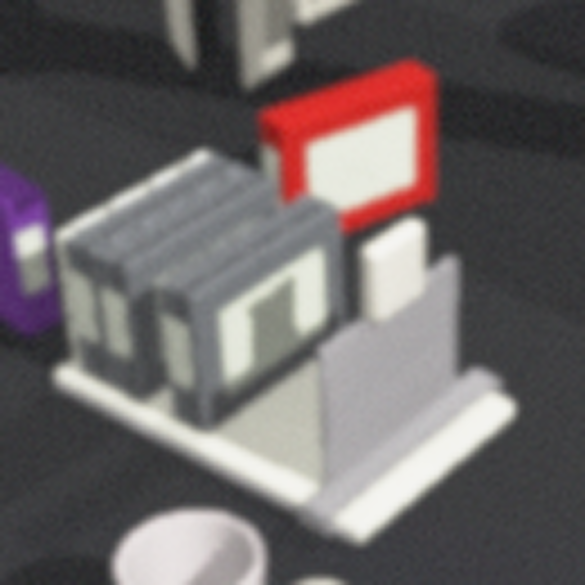

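```bash
python3 - <<'E'
from tgt import *
np.set_printoptions(precision=1,suppress=True)
print(plane("wrist",[(266,137),(293,137),(266,268),(293,268)],110))
print(plane("wrist",[(320,137),(320,256)],110))
E
python3 -m inch '[0,4,0,0,0,0,-1, -0.8,8,0,0,0,0,-1, -0.8,12,0,0,0,0,-1, -0.8,15,0,0,0,0,-1, -0.8,15.6,0,0,0,0,-1]';python3 -m inch '[0,0,-2,0,0,0,-1, 0,0,-4.5,0,0,0,-1, 0,0,-7,0,0,0,-1, 0,0,-8.5,0,0,0,-1, 0,0,-8.8,0,0,0,-1]'
```

```text
[[ 625.8 -194.6  110. ]
 [ 626.6 -218.3  110. ]
 [ 497.6 -197.3  110. ]
 [ 498.6 -224.4  110. ]]
[[ 627.5 -242.   110. ]
 [ 512.7 -250.4  110. ]]
time: 17.35
tool_pos: [555.6, -50.1, 192.5]
tcp_rot: [-3.14, -0.002, 0.038]
contact_force: [0.3, -1.1, 0.4]
grip_width: 1.5
time: 17.85
tool_pos: [553.8, -50.4, 101.8]
tcp_rot: [-3.139, 0.003, 0.038]
contact_force: [-0.8, -0.7, -0.1]
grip_width: 0.4
```

```bash
python3 -m inch '[0,-0.6,0.2,0,0,0,-1, 0,-1.2,0.3,0,0,0,-1, 0,-1.8,0.3,0,0,0,-1, 0,-2.4,0.3,0,0,0,-1, 0,-3,0.3,0,0,0,-1]';python3 -m inch '[0,-0.6,0,0,0,0,-1, 0,-1.2,0,0,0,0,-1, 0,-1.8,0,0,0,0,-1, 0,-2.4,0,0,0,0,-1, 0,-3,0,0,0,0,-1]';  python3 - <<'E'
from tgt import *
im=bot.capture("scene");cv2.imwrite("pics/s18.png",cv2.resize(im[130:260,185:315],None,fx=4.5,fy=4.5,interpolation=cv2.INTER_CUBIC)[:,:,::-1])
E
```

```text
time: 18.35
tool_pos: [554.3, -80.8, 105.5]
tcp_rot: [-3.138, 0.002, 0.037]
contact_force: [0.9, 4.0, 3.4]
grip_width: 0.1
time: 18.85
tool_pos: [554.5, -111.2, 105.6]
tcp_rot: [-3.138, 0.001, 0.038]
contact_force: [3.2, 3.6, 0.6]
grip_width: 0.5
```

View pics/s18.png

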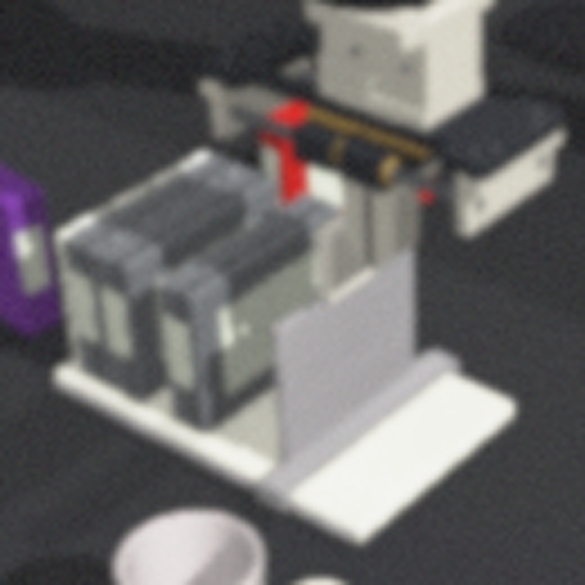

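```bash
python3 -m inch '[0,-0.6,0,0,0,0,-1, 0.1,-1.2,0,0,0,0,-1, 0.1,-1.8,0,0,0,0,-1, 0.1,-2.4,0,0,0,0,-1, 0.1,-3,0,0,0,0,-1]';python3 -m inch '[0,-0.4,0,0,0,0,-1, 0.1,-0.8,0,0,0,0,-1, 0.1,-1.2,0,0,0,0,-1, 0.1,-1.6,0,0,0,0,-1, 0.1,-2,0,0,0,0,-1]';  python3 - <<'E'
from tgt import *
im=bot.capture("scene");cv2.imwrite("pics/s19.png",cv2.resize(im[130:260,185:315],None,fx=4.5,fy=4.5,interpolation=cv2.INTER_CUBIC)[:,:,::-1])
E
```

```text
time: 19.4
tool_pos: [555.4, -142.7, 105.5]
tcp_rot: [-3.139, 0.001, 0.037]
contact_force: [1.1, 3.9, 0.5]
grip_width: 0.5
time: 19.9
tool_pos: [556.3, -162.9, 105.4]
tcp_rot: [-3.139, 0.002, 0.037]
contact_force: [-0.4, 2.9, 0.6]
grip_width: -0.0
```

View pics/s19.png

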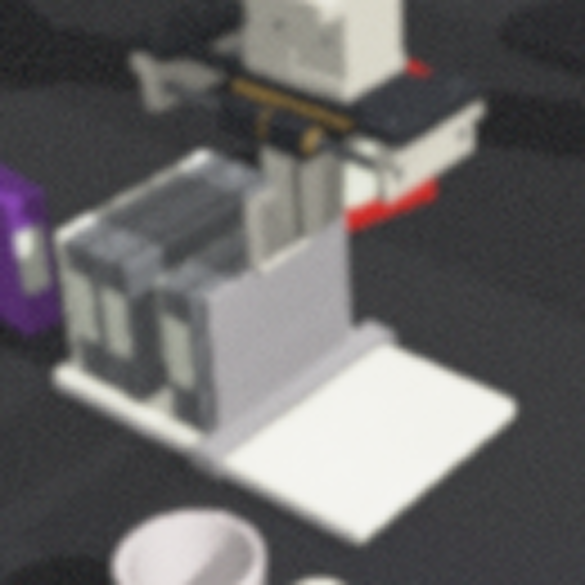

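```bash
python3 -m inch '[0,-0.2,0,0,0,0,-1, 0.1,-0.4,0,0,0,0,-1, 0.1,-0.6,0,0,0,0,-1, 0.1,-0.8,0,0,0,0,-1, 0.1,-1,0,0,0,0,-1]';python3 -m inch '[0,-0.2,0,0,0,0,-1, 0,-0.4,0,0,0,0,-1, 0,-0.6,0,0,0,0,-1, 0,-0.8,0,0,0,0,-1, 0,-1,0,0,0,0,-1]';  python3 - <<'E'
from tgt import *
im=bot.capture("scene");cv2.imwrite("pics/s20.png",cv2.resize(im[130:260,185:315],None,fx=4.5,fy=4.5,interpolation=cv2.INTER_CUBIC)[:,:,::-1])
E
```

```text
time: 20.45
tool_pos: [556.9, -173.3, 105.2]
tcp_rot: [-3.138, 0.002, 0.037]
contact_force: [-1.8, 4.2, 2.2]
grip_width: 0.3
time: 20.95
tool_pos: [557.2, -183.4, 105.3]
tcp_rot: [-3.139, 0.002, 0.037]
contact_force: [0.4, 4.7, 0.3]
grip_width: 1.0
```

View pics/s20.png

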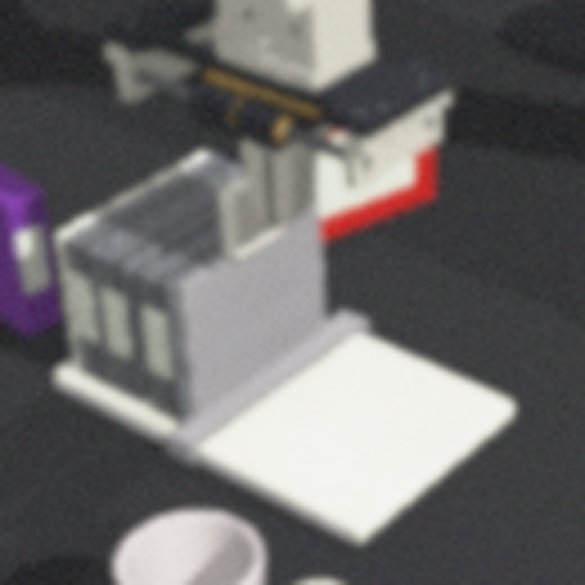

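```bash
python3 -m inch '[0,-0.15,0,0,0,0,-1, 0,-0.3,0,0,0,0,-1, 0,-0.4,0,0,0,0,-1, 0,-0.5,0,0,0,0,-1, 0,-0.5,0,0,0,0,-1]'; python3 -m inch '[0,-0.05,0,0,0,0,-1, 0,-0.1,0,0,0,0,-1, 0,-0.15,0,0,0,0,-1, 0,-0.2,0,0,0,0,-1, 0,-0.2,0,0,0,0,-1]'
```

```text
time: 21.5
tool_pos: [557.4, -189.0, 105.3]
tcp_rot: [-3.139, 0.001, 0.037]
contact_force: [0.9, 3.8, -0.4]
grip_width: 0.7
time: 22.0
tool_pos: [557.4, -189.7, 105.3]
tcp_rot: [-3.137, 0.001, 0.037]
contact_force: [1.5, 8.9, 1.6]
grip_width: 0.5
```

```bash
python3 -m inch '[0,-0.15,0,0,0,0,-1, 0,-0.25,0,0,0,0,-1, 0,-0.3,0,0,0,0,-1, 0,-0.3,0,0,0,0,-1, 0,-0.3,0,0,0,0,-1]'; python3 - <<'E'
from tgt import *
im=bot.capture("wrist");cv2.imwrite("pics/w21.png",im[:,:,::-1])
E
```

```text
time: 22.5
tool_pos: [557.4, -189.6, 105.3]
tcp_rot: [-3.132, 0.002, 0.038]
contact_force: [1.2, 15.2, 3.7]
grip_width: 0.3
```

View pics/w21.png

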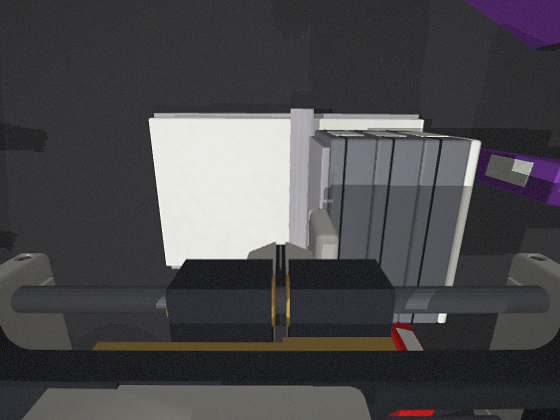

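Row is snug with force rising to 15 N and no further motion. Back off in +y, then lift clear and check.

```bash
python3 -m inch '[0,0.5,0,0,0,0,-1, 0,1.5,0,0,0,0,-1, 0,3,0,0,0,0,-1, 0,4,0,0,0,0,-1, 0,4,0,0,0,0,-1]'; python3 -m inch '[0,0,3,0,0,0,-1, 0,0,6,0,0,0,-1, 0,0,10,0,0,0,-1, -2,-3,13,0,0,0,-1, -5,-5,14,0,0,0,-1]';python3 -m inch '[0,0,0,0,0,0,-1, 0,0,0,0,0,0,-1, 0,0,0,0,0,0,-1, 0,0,0,0,0,0,-1, 0,0,0,0,0,0,-1]'; python3 - <<'E'
from tgt import *
im=bot.capture("wrist");cv2.imwrite("pics/w22.png",im[:,:,::-1])
im=bot.capture("scene");cv2.imwrite("pics/s22.png",cv2.resize(im[130:260,185:315],None,fx=4.5,fy=4.5,interpolation=cv2.INTER_CUBIC)[:,:,::-1])
E
```

```text
time: 23.05
tool_pos: [557.3, -148.1, 105.4]
tcp_rot: [-3.133, 0.002, 0.039]
contact_force: [0.0, -0.7, 0.1]
grip_width: 0.3
time: 23.55
tool_pos: [508.8, -200.0, 248.8]
tcp_rot: [-3.137, -0.003, 0.041]
contact_force: [0.2, -0.5, 0.3]
grip_width: 0.4
time: 24.05
tool_pos: [509.1, -199.3, 248.0]
tcp_rot: [-3.136, -0.002, 0.042]
contact_force: [0.3, -0.4, -0.0]
grip_width: 0.3
```

View pics/w22.png

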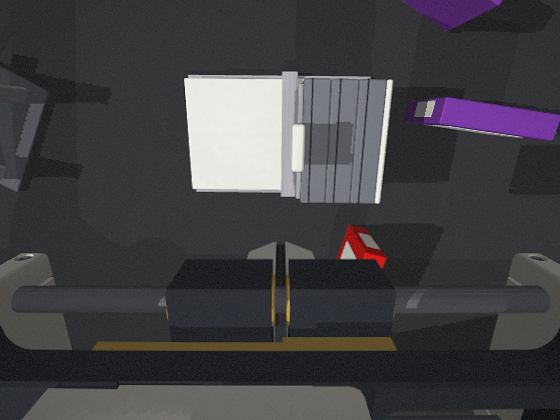

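View pics/s22.png

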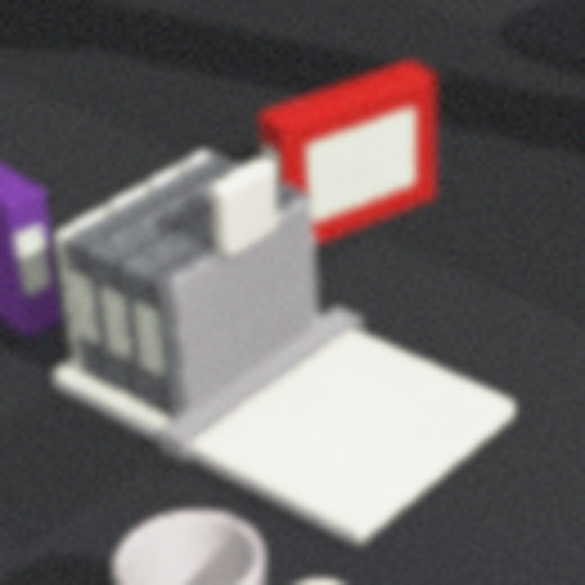

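```bash
python3 - <<'E'
from tgt import *
np.set_printoptions(precision=1,suppress=True)
print(plane("wrist",[(302,79),(301,203),(386,80),(376,203)],110))
print(bot.close_job())
E
```

```text
[[ 624.5 -215.9  110. ]
 [ 495.3 -222.8  110. ]
 [ 627.2 -300.   110. ]
 [ 498.9 -307.1  110. ]]
the job is handed in; nothing more can be done
None
```

The grey slide box stands upright in the rack, the row is closed up against the end wall, and the job was handed in at about 24 s of the 64 s limit. It reported no verdict.

**What I did**
- I pushed the bookend back to its open stop first, so that the gripper's body would clear the tab while placing.
- I gripped the box on the stand, drew it out past the lip and lifted it.
- I set it down under force feedback: contact came at about 5 N, with the box's edge on the rack floor. I then released it about 39 mm clear of the row, where it stood by itself.
- I slid the bookend in until the force rose to about 15 N with no further motion, then backed off and lifted clear.

**Last checks**
- **Row width:** it measures about 84 mm, which is three boxes of 28 mm.
- **Bookend:** the finger moved about 111 mm from first contact with the tab to the stop; snug is 112 mm. This is not a direct reading of the bookend's travel.
- **In line:** the new box is centred within about 2 mm of the rack's centre line, and the whole row's faces are within 1.5° of the rack's direction.
- **The rest:** in the last pictures the two row boxes stand upright and the arm touches nothing. The last full view of the bottle and beaker was the starting one. Only the beaker's top shows in the last scene picture, and I did not measure either again.

**Disagreement:** the fingertips are about 27 mm behind the stated tool point. My first pass at the tab, set by the stated point, went over it without touching. The wrist and scene pictures confirmed the offset, and I allowed for it from then on.

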